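# Back the seed feeder off by one notch

### The arm

A 6-joint arm with a two-finger parallel gripper is mounted at the origin on the work surface. World frame = base frame: x ahead of the robot, y to its left, z up, the work surface at z = 0. Lengths are in m, angles in degrees, forces in N, time in s.
With the tool pointing down it reaches from about 0.375 to 0.975 m from the base axis. Payload 3.8 kg.
Tool frame: the origin (TCP) lies on the centre line of the jaws, within the pads' length; the fingertips stand 11 mm ahead of it and the grasp point (between the pads) lies 8 mm behind it; x points along the fingers, y is the direction in which the jaws open and shut, and the axes are right-handed (so a half turn about x gives the same grasp; the last joint's range is limited). The gripper opens to 85 mm and grips with 20 to 120 N. Pads are 22 mm wide; open, the fingers measure 114 mm over their backs; the gripper's body (76 mm by 85 mm) begins 54 mm behind the grasp point. The pads swing forward as they close: fully open they stand 13 mm farther back than shut.
Start: joints at [-74.88, 15.12, 91.902, -0, 72.978, -2.114], TCP at [0.2, -0.645, 0.242] pointing down, gripper open.
Joint ranges: [-150.88, 150.88], [-54.13, 125.18], [17.81, 147.31], [-75.09, 255.09], [0, 152.58], [-146.25, 146.25]. Speed limits (degrees/s): [147.25, 147.25, 180, 180, 180, 180].

### API

Orientations are given as [roll, pitch, yaw] about the fixed x, y, z axes, in that order (R = Rz(yaw) Ry(pitch) Rx(roll)).
In Python, from workcell import r gives the robot as it stands. The module is installed in compiled form; this text tells all that it offers.
- The arm moves only by the tool arm_command, never from a script. Its argument "steps" is a list that holds one entry, the list of rows, each a list of 5 numbers: the opening, from 0 (shut) to 1 (fully open), then the shift along the tool's x, y, z as a fraction of full scale, then the turn about the tool's x as a fraction of full scale. In form: [[[hand, dx, dy, dz, yaw], ...]]. A call has 1 to 8 rows; each row is the pose to reach, as a shift and turn from the pose commanded when the call began, along the tool's axes at that moment, turning the shorter way round; what a row does not reach only later rows make up. Full scale, the value 1, is 0.3 m for a shift and 180 degrees for a turn. A row lasts 1/10 s, in which the tool goes at most 50 mm and 8.59 degrees, less where a joint would pass 70% of its speed; a pose out of reach is approached as far as the arm can. A call with a number of a shift or a turn outside -1 to 1 is refused whole. A call with a gripper value outside its range is refused whole. The fingers move at their own pace and stop on an object; "squeeze" is the grip in N (left out, the last holds). Time passes only in rows, so rows that repeat a pose let the fingers close. It gives the time, the measured TCP pose, the force and the opening at its end, in the units of the state.
- r.get_state(): the state, without advancing time (a new reading comes with each control period).
- r.capture(name): name is "scene" or "top" or "wrist"; returns a dict with "frame" (420x560x3 uint8, blue, green, red), "intrinsics" (3x3 intrinsics, pixels), "origin" and "orientation" of the camera in the world; the wrist camera has in their place "T_tool_cam" (4x4, takes a point from camera to tool coordinates, whose origin is the TCP and whose axes are the tool frame's). Camera axes: x right, y down, z forward; pixel columns grow to the right and rows downward; lengths in m; the calibration is good to about 2 mm. A picture is of the moment at which its call begins: read the wrist's pose just before it. There is no depth.
- r.close_job(): hands the job in, once; it reports no verdict.
The state is a dict: "time_s": time; "joint_positions": joint angles; "joint_vel": joint speeds; "tau": joint torques, N m; "eef_pos": TCP position; "eef_rot": TCP orientation; "wrist_force": force on the tool from outside, world axes, zero at the start; "ft_torque": the same for the moment, N m; "finger_gap": finger opening in m.
Only numpy, scipy, OpenCV 4.12 (cv2) and the standard library are available. Lean on these libraries where they do the work, as an engineer would, in place of code of your own. Each camera call takes 0.05 s, during which the arm holds its last target.

### The job

The feed wheel of the seed feeder has been indexed one notch too far. Nothing is to be gripped: with a fingertip press the pawl's tail down so that its nose lifts clear of the teeth, push the wheel back by exactly one notch (counterclockwise seen from above) by one of its pegs, then press the nose down again until the pawl is fully seated in the next notch. Do not wind the wheel forward, and leave the seedling pot, the jar and the tin where they stand.

Things in the scene. Friction and masses are not known exactly. Their poses are not given: they have to be found in the camera images.
- feeder: Green cast bench seed feeder, fixed: base plate 230 x 230 x 12 mm, round drum of radius 80 to 92 mm. Origin: centre of the underside, on the wheel's axis, at counter height. Own axes: z up; the pawl lies on the +y side, its tail towards -x; chute and seed tray (60 x 80 x 30 mm, centre x = +148 mm) on the +x side; pawl post 16 x 12 mm at (-50, 89.5), top at 124 mm.
- wheel_hub (a point): Top of the feed wheel's hub (radius 20 mm), on the axis, 112 mm high. The wheel lies flat: aluminium disc, radius 85 mm, upper face at 100 mm, with dark flush seed pockets, three upright pegs and on its rim 9 saw teeth (radius 66 to 84 mm, tops at 110 mm); one notch = 40 degrees.
- feed_wheel (a joint): Turn of the wheel, rad: 0 = its starting notch (within 0.04); grows BACKWARD, counterclockwise from above; one notch = 0.698. Stays where left (friction 0.12 N m, 2.5 N at a peg). Pawl seated: 0.06 of play backward, then blocked. Up to 0.15 short of the notch the nose lands on a tooth's slope and pressing it draws the wheel home; over 0.06 too far it may jam on the next tooth's top.
- pawl (a joint): Angle of the pawl about its level pivot, rad. 0 = nose down, fully seated (lower stop); grows as the nose lifts, upper stop at 0.55. The nose is clear of the teeth above about 0.2. The pivot is stiff (0.06 N m, about 1.3 N at the tail or nose): the pawl stays at any angle it is left at. Pivot 117 mm high, in the feeder's frame at x = -50, y = +75 mm.
- pawl_tail (a point): Centre of the upper face of the pawl's tail pad, a flat steel pad 28 mm along the pawl by 26 mm across, 46 mm from the pivot on the feeder's -x side; height 121 mm when the pawl is seated. Pressing it down lifts the nose (about 20 mm down for 0.45 rad); there is free space below it to the base plate.
- pawl_nose (a point): Centre of the upper face of the pawl's nose end, 24 mm along the pawl by 16 mm wide, 50 mm from the pivot over the wheel's rim; height 121 mm when the pawl is seated, about 22 mm higher at 0.45 rad. Pressing it down seats the pawl.
- peg0 (a point): Centre of the top of an upright steel peg on the feed wheel, 12 mm diameter, 30 mm tall (from the wheel's face at height 100 mm to 130 mm), 50 mm from the wheel's axis. It turns with the wheel; in the feeder's frame it stands at 10 degrees (counterclockwise from the feeder's +x) when feed_wheel is 0.
- peg1 (a point): Centre of the top of an upright steel peg on the feed wheel, 12 mm diameter, 30 mm tall (from the wheel's face at height 100 mm to 130 mm), 50 mm from the wheel's axis. It turns with the wheel; in the feeder's frame it stands at 130 degrees (counterclockwise from the feeder's +x) when feed_wheel is 0, near the pawl.
- peg2 (a point): Centre of the top of an upright steel peg on the feed wheel, 12 mm diameter, 30 mm tall (from the wheel's face at height 100 mm to 130 mm), 50 mm from the wheel's axis. It turns with the wheel; in the feeder's frame it stands at 250 degrees (counterclockwise from the feeder's +x) when feed_wheel is 0, on the side away from the pawl.
- seedling: Bystander: cucumber seedling in a black plastic pot, 72 mm across, about 120 mm tall with its leaves. Origin: centre of the underside.
- seed_jar: Bystander: amber glass seed jar with a steel cap, 68 mm across, 100 mm tall. Origin: centre of the underside.
- seed_tin: Bystander: steel seed tin with a paper band, 60 mm across, 85 mm tall. Origin: centre of the underside.

How it is judged:
By the outcome, as a careful person would: the job done as asked, in the order asked, and still so for the second after the job is handed in, with the robot touching nothing.
It also fails if it takes over 58 s, if anything falls off the work surface, if the arm or the gripper's body presses on something with over 40 N, if the wrist force passes 120 N, or if a joint passes its speed limit or range.

## Working session

There is one attempt and no reset: what is moved stays moved. The work goes in short steps, Python scripts to look and compute and a tool call to move; the robot and the scene stay as the last step left them, time stands still between calls to the robot, and variables do not carry over. Pictures are saved under pics/ and viewed, and the job is handed in when it is done.

Besides the shell and the picture viewer there is one more tool, called after "Request:" as a command line: name --argument value ..., lists and objects as JSON in quotes. arm_command: Moves the arm, as the interface text tells. Shift numbers are shares of 0.3 m and turn numbers shares of 180 degrees, none past 1 either way. Its arguments: {"type":"object","properties":{"steps":{"type":"array","items":{"type":"array","items":{"type":"array","items":{"type":"number"}}}},"squeeze":{"type":"number"}},"required":["steps"]}

```bash
mkdir -p pics; python3 - <<'E'
from workcell import r
import cv2,pickle
s=r.get_state();print(s)
d={}
for n in("scene","top"):
    c=r.capture(n);d[n]=c;cv2.imwrite(f"pics/{n}0.png",c["frame"]);print(n,{k:v for k,v in c.items() if k!="frame"})
pickle.dump(d,open("c0.pkl","wb"))
E
```

```text
{'time_s': 0.0, 'joint_positions': array([-7.48784062e+01,  1.51714025e+01,  9.19813210e+01, -4.73019062e-04,
        7.29784868e+01, -2.11375825e+00]), 'joint_vel': array([ 0.0512393 , -0.01216889, -0.05531746, -0.12884299, -0.0376962 ,
        0.0377593 ]), 'tau': array([ 1.03017781e-03, -5.15099931e+01, -3.67312181e+01,  5.97114354e-05,
        1.29013887e-02, -8.27006890e-07]), 'eef_pos': array([ 0.19981536, -0.64400026,  0.24093499]), 'eef_rot': array([-91.91639215,  89.86878887, 105.31909887]), 'wrist_force': array([-0.42582777, -0.25532053,  0.51235737]), 'ft_torque': array([ 0.04003648, -0.01295322,  0.03529465]), 'finger_gap': 0.0852172705162815}
scene {'intrinsics': array([[442.47214568,   0.        , 282.48780106],
       [  0.        , 442.47214568, 201.39318541],
       [  0.        ,   0.        ,   1.        ]]), 'origin': array([ 1.00362359, -0.50964844,  0.85501512]), 'orientation': array([-138.39160632,   -0.90566389,   39.49290798])}
top {'intrinsics': array([[480.80281507,   0.        , 279.62420502],
       [  0.        , 480.80281507, 206.06320218],
       [  0.        ,   0.        ,   1.        ]]), 'origin': array([0.47145929, 0.01122713, 1.15980746]), 'orientation': array([-172.69388512,    1.30085374,  -89.89231298])}
```

View pics/scene0.png

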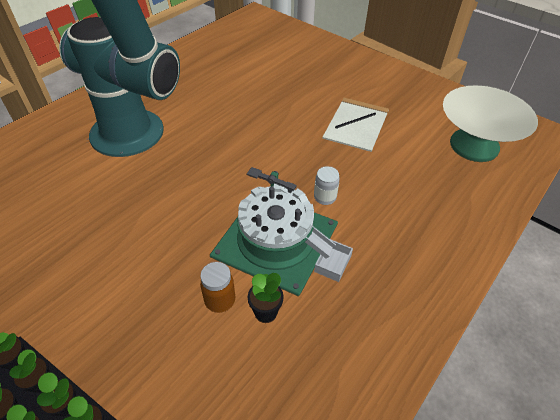

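View pics/top0.png

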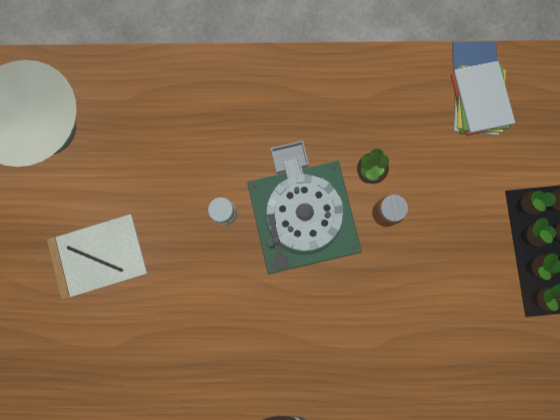

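```bash
cat > h.py <<'E'
import numpy as np,cv2,pickle
from scipy.spatial.transform import Rotation as R
def ray(c,u,v):
    K=c["intrinsics"];d=np.linalg.inv(K)@[u,v,1];Rm=R.from_euler('xyz',c["orientation"],degrees=True).as_matrix()
    return np.array(c["origin"]),Rm@d
def onz(c,u,v,z):
    o,d=ray(c,u,v);return o+d*(z-o[2])/d[2]
def proj(c,p):
    Rm=R.from_euler('xyz',c["orientation"],degrees=True).as_matrix()
    q=Rm.T@(np.asarray(p)-c["origin"]);q=c["intrinsics"]@q;return q[:2]/q[2]
def tri(c1,p1,c2,p2):
    o1,d1=ray(c1,*p1);o2,d2=ray(c2,*p2)
    A=np.c_[d1,-d2];t=np.linalg.lstsq(A,o2-o1,rcond=None)[0]
    a=o1+d1*t[0];b=o2+d2*t[1];return (a+b)/2,np.linalg.norm(a-b)
E
python3 - <<'E'
from h import *
d=pickle.load(open("c0.pkl","rb"))
t=d["top"]["frame"];s=d["scene"]["frame"]
cv2.imwrite("pics/topz.png",cv2.resize(t[130:280,235:375],None,fx=4,fy=4,interpolation=cv2.INTER_CUBIC))
cv2.imwrite("pics/scz.png",cv2.resize(s[155:305,200:360],None,fx=4,fy=4,interpolation=cv2.INTER_CUBIC))
hsv=cv2.cvtColor(t,cv2.COLOR_BGR2HSV)
m=cv2.inRange(hsv,(60,80,20),(95,255,140));m[:,:235]=0;m[:,365:]=0;m[:150]=0;m[280:]=0
cs,_=cv2.findContours(m,0,2);p=np.vstack([c for c in cs if cv2.contourArea(c)>30]);rc=cv2.minAreaRect(p);b=cv2.boxPoints(rc);print(rc,b)
w=np.array([onz(d["top"],u,v,.012) for u,v in b]);print(w.round(4),w.mean(0));print([np.linalg.norm(w[i]-w[i-1]) for i in range(4)],[np.degrees(np.arctan2(*(w[i]-w[i-1])[[1,0]])) for i in range(4)])
E
```

```text
Traceback (most recent call last):
ValueError: need at least one array to concatenate
```

View pics/topz.png

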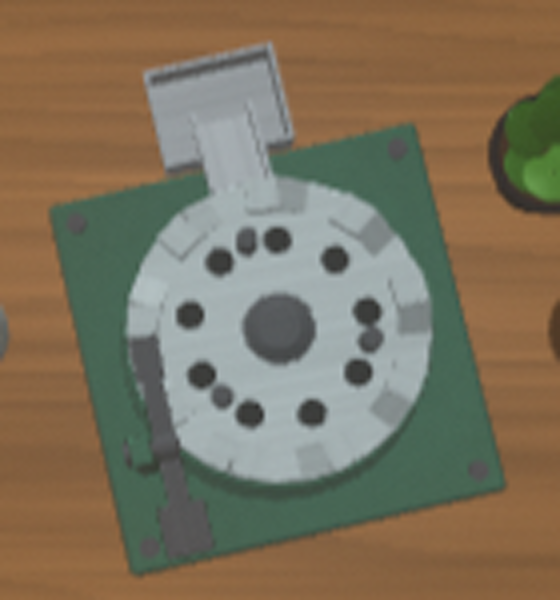

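View pics/scz.png

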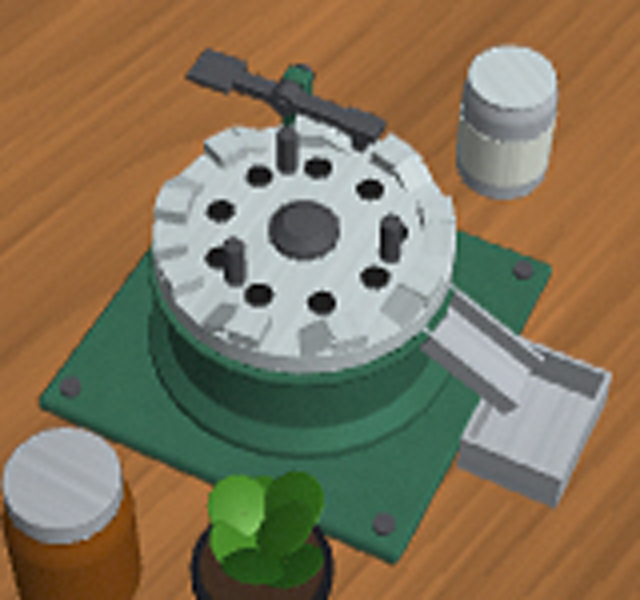

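Top zoom (×4, offset 235,130): plate corners at about (50,208), (413,124), (505,488), (135,574), hub (280,328), pegs (247,240), (222,397), (370,338). The tail pad is at (186,528). The pawl is seated.

```bash
python3 - <<'E'
from h import *
d=pickle.load(open("c0.pkl","rb"));T=d["top"];S=d["scene"]
zt=lambda p:(p[0]/4+235-.4,p[1]/4+130-.4)
zs=lambda p:(p[0]/4+200-.4,p[1]/4+155-.4)
b=[zt(p) for p in[(50,208),(413,124),(505,488),(135,574)]]
g=cv2.cvtColor(T["frame"],cv2.COLOR_BGR2GRAY)
w=np.array([onz(T,*p,.012) for p in b]);print(w.round(4),w.mean(0))
e=[w[1]-w[2],w[0]-w[3]];print([np.degrees(np.arctan2(x[1],x[0])) for x in e],[np.degrees(np.arctan2(x[1],x[0]))-90 for x in(w[0]-w[1],w[3]-w[2])],[np.linalg.norm(w[i]-w[i-1]) for i in range(4)])
def rep(n,a,bb,z):
    q,e=tri(T,zt(a),S,zs(bb));print(n,q.round(4),round(e,4),onz(T,*zt(a),z).round(4),onz(S,*zs(bb),z).round(4))
rep("hub",(280,326),(304,228),.112)
rep("peg0",(247,237),(393,222),.13)
rep("peg1",(221,395),(287,133),.13)
rep("peg2",(370,336),(233,244),.13)
rep("tail",(186,528),(216,69),.121)
rep("nose",(146,350),(367,122),.121)
for z0,n,px in ((.1,'jar',(0,0)),):pass
E
```

```text
[[ 0.6786  0.1166  0.012 ]
 [ 0.7299 -0.1038  0.012 ]
 [ 0.5096 -0.1552  0.012 ]
 [ 0.4587  0.064   0.012 ]] [ 0.59418339 -0.01957893  0.012     ]
[np.float64(13.136106570162603), np.float64(13.476331097816164)] [np.float64(13.103246611837747), np.float64(13.084776311560361)] [np.float64(0.2260715125494689), np.float64(0.22628759614614558), np.float64(0.22613927204923046), np.float64(0.22494523581280443)]
hub [ 0.5956 -0.0198  0.1029] 0.0002 [ 0.5946 -0.0195  0.112 ] [ 0.6005 -0.0259  0.112 ]
peg0 [ 0.642  -0.0011  0.1263] 0.0009 [ 0.6411 -0.0013  0.13  ] [ 0.6441 -0.0034  0.13  ]
peg1 [0.5555 0.0128 0.126 ] 0.0002 [0.5552 0.0128 0.13  ] [0.5578 0.0098 0.13  ]
peg2 [ 0.587  -0.068   0.1265] 0.0012 [ 0.587  -0.0673  0.13  ] [ 0.5886 -0.0705  0.13  ]
tail [0.4843 0.0316 0.1172] 0.0004 [0.4844 0.0317 0.121 ] [0.4868 0.0287 0.121 ]
nose [0.5807 0.0537 0.1195] 0.0002 [0.5805 0.0536 0.121 ] [0.5817 0.0526 0.121 ]
```

```bash
cat >> h.py <<'E'
Fc=np.array([.595,-.0195,0]);YAW=13.2
def F(x,y,z):
    return Fc+R.from_euler('z',YAW,degrees=True).apply([x,y,z])
def plan(s,p):
    Rm=R.from_euler('xyz',s["eef_rot"],degrees=True).as_matrix()
    return Rm.T@(np.asarray(p)-s["eef_pos"])/.3
E
python3 - <<'E'
from h import *
from workcell import r
s=r.get_state();Rm=R.from_euler('xyz',s["eef_rot"],degrees=True).as_matrix()
print(Rm.round(3));p=F(-97,75,0)/1 if 0 else F(-.097,.075,.21);print(p,plan(s,p))
print("tool y heading",np.degrees(np.arctan2(Rm[1,1],Rm[0,1])))
E
```

```text
[[-0.001  0.296 -0.955]
 [ 0.002 -0.955 -0.296]
 [-1.    -0.002 -0.   ]]
[0.48343653 0.03136838 0.21      ] [ 0.10765284 -1.87001565 -1.5699558 ]
tool y heading -72.76764514106901
```

Request:
arm_command --steps '[[[0,0,-0.93,-0.78,0.022],[0,0,-0.93,-0.78,0.022],[0,0,-0.93,-0.78,0.022],[0,0,-0.93,-0.78,0.022],[0,0,-0.93,-0.78,0.022],[0,0,-0.93,-0.78,0.022],[0,0,-0.93,-0.78,0.022],[0,0,-0.93,-0.78,0.022]]]' --squeeze 40

```text
time_s: 0.9
eef_pos: [0.3414, -0.3048, 0.2417]
eef_rot: [-99.0, 89.9, 94.5]
wrist_force: [0.6, -1.1, 0.2]
finger_gap: -0.0002
```

```bash
cat > q.py <<'E'
from h import *
from workcell import r
import sys
s=r.get_state();p=F(*[float(a) for a in sys.argv[1:4]])
Rm=R.from_euler('xyz',s["eef_rot"],degrees=True).as_matrix()
f=R.from_euler('z',-YAW,degrees=True).apply(s["eef_pos"]-Fc)
print("t",s["time_s"],"feederframe tcp",f.round(4),"shift",plan(s,p).round(4),"yhead",np.degrees(np.arctan2(Rm[1,1],Rm[0,1])),"F",s["wrist_force"].round(2),"gap",s["finger_gap"])
E
python3 q.py -.097 .075 .21
```

```text
t 0.9 feederframe tcp [-0.3121 -0.2198  0.2417] shift [ 0.1081 -0.9792 -0.7214] yhead -76.53355619954002 F [ 0.58 -1.13  0.18] gap -0.0002161709779892553
```

Request:
arm_command --steps '[[[0,0,-0.94,-0.71,0],[0,0,-0.94,-0.71,0],[0,0,-0.94,-0.71,0],[0,0,-0.94,-0.71,0],[0,0,-0.94,-0.71,0],[0,0,-0.94,-0.71,0],[0,0,-0.94,-0.71,0],[0,0,-0.94,-0.71,0]]]'

```text
time_s: 1.7
eef_pos: [0.485, 0.0188, 0.2421]
eef_rot: [-125.6, 89.9, 68.0]
wrist_force: [-0.2, -0.8, 0.9]
finger_gap: -0.0
```

Request:
arm_command --steps '[[[0,0,0,0,0],[0,0,0,0,0]]]'

```text
time_s: 1.9
eef_pos: [0.483, 0.0135, 0.2418]
eef_rot: [22.6, 89.9, -144.2]
wrist_force: [-0.7, -0.3, 0.4]
finger_gap: -0.0
```

```bash
python3 q.py -.097 .075 .155; python3 - <<'E'
from h import *
from workcell import r
for n in("wrist","scene"):
    c=r.capture(n);cv2.imwrite(f"pics/{n}1.png",c["frame"]);
    if n=="wrist": print(c["T_tool_cam"],c["intrinsics"])
E
```

```text
t 1.9 feederframe tcp [-0.1015  0.0577  0.2418] shift [ 0.2894 -0.0577 -0.0155] yhead -76.74317665692976 F [-0.72 -0.27  0.4 ] gap -1.8783387223827414e-05
[[ 2.37788064e-04 -3.02237255e-01  9.53232703e-01 -1.31293983e-01]
 [ 9.99999632e-01 -7.13888940e-04 -4.75803872e-04 -2.60805779e-04]
 [ 8.24307940e-04  9.53232465e-01  3.02236974e-01 -7.84697762e-02]
 [ 0.00000000e+00  0.00000000e+00  0.00000000e+00  1.00000000e+00]] [[329.37961357   0.         283.55947785]
 [  0.         329.37961357 206.66339126]
 [  0.           0.           1.        ]]
```

View pics/wrist1.png

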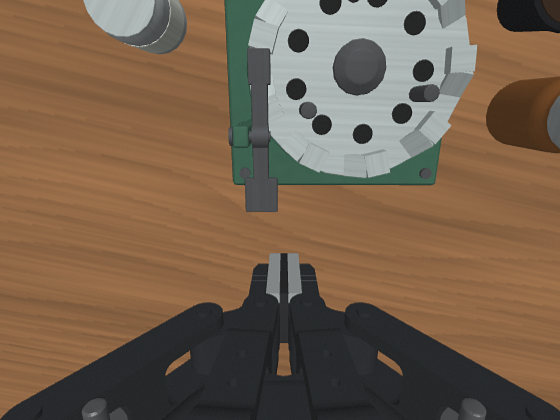

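View pics/scene1.png

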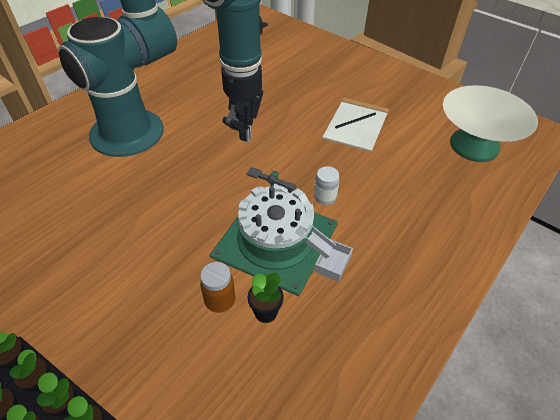

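```bash
cat >> h.py <<'E'
def wcam(s,c):
    Rm=R.from_euler('xyz',s["eef_rot"],degrees=True).as_matrix();T=np.eye(4);T[:3,:3]=Rm;T[:3,3]=s["eef_pos"]
    W=T@c["T_tool_cam"];return dict(intrinsics=c["intrinsics"],origin=W[:3,3],orientation=R.from_matrix(W[:3,:3]).as_euler('xyz',degrees=True),frame=c["frame"])
def toF(p): return R.from_euler('z',-YAW,degrees=True).apply(np.asarray(p)-Fc)
E
python3 - <<'E'
from h import *
from workcell import r
s=r.get_state();c=wcam(s,r.capture("wrist"))
for n,u,v,z in[("tail",261.5,194.5,.121),("nose",259,64,.121),("hub",359,67,.112),("peg1",308,110,.13),("peg2",417,92,.13)]:
    print(n,toF(onz(c,u,v,z)).round(4))
E
```

```text
tail [-0.0932  0.0751  0.121 ]
nose [0.0024 0.0747 0.121 ]
hub [0.0012 0.002  0.112 ]
peg1 [-0.0286  0.0401  0.13  ]
peg2 [-0.0167 -0.0357  0.13  ]
```

Request:
arm_command --steps '[[[0,0,-0.058,-0.016,0],[0,0.15,-0.058,-0.016,0],[0,0.28,-0.058,-0.016,0],[0,0.3,-0.058,-0.016,0],[0,0.3,-0.058,-0.016,0]]]'

```text
time_s: 2.55
eef_pos: [0.4827, 0.0315, 0.1513]
eef_rot: [-11.0, 89.8, -177.9]
wrist_force: [1.0, -0.1, 0.4]
finger_gap: -0.0001
```

```bash
python3 q.py -.097 .075 .112; python3 - <<'E'
from h import *
from workcell import r
for n in("wrist","scene"):
    c=r.capture(n);f=c["frame"]
    if n=="scene":f=cv2.resize(f[100:260,190:350],None,fx=3.5,fy=3.5)
    cv2.imwrite(f"pics/{n}2.png",f);
E
```

```text
t 2.55 feederframe tcp [-0.0976  0.0753  0.1513] shift [ 0.1309  0.0012 -0.0026] yhead -76.82613757101119 F [ 1.01 -0.06  0.45] gap -0.0001414548293879534
```

View pics/wrist2.png

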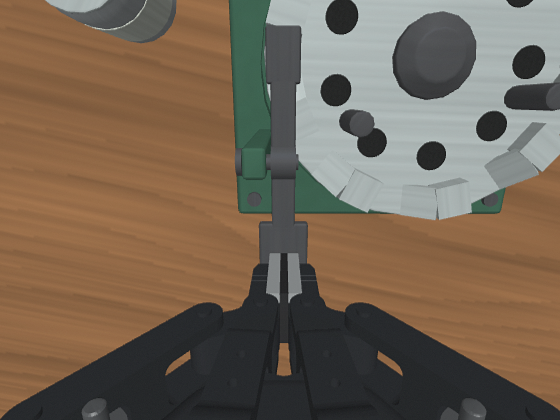

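View pics/scene2.png

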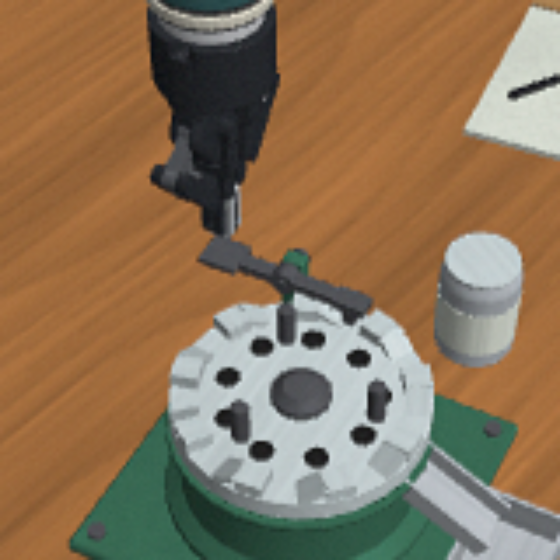

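Request:
arm_command --steps '[[[0,0.03,0,0,0],[0,0.05,0,0,0],[0,0.065,0,0,0],[0,0.08,0,0,0],[0,0.095,0,0,0],[0,0.11,0,0,0],[0,0.122,0,0,0],[0,0.122,0,0,0]]]'

```text
time_s: 3.45
eef_pos: [0.4836, 0.0326, 0.115]
eef_rot: [-13.8, 89.9, 179.5]
wrist_force: [0.1, 0.0, -0.4]
finger_gap: -0.0002
```

```bash
python3 q.py -.097 .075 .112; python3 - <<'E'
from h import *
from workcell import r
for n in("wrist","scene"):
    c=r.capture(n);f=c["frame"]
    if n=="scene":f=cv2.resize(f[100:260,190:350],None,fx=3.5,fy=3.5)
    cv2.imwrite(f"pics/{n}3.png",f);
E
```

```text
t 3.45 feederframe tcp [-0.0966  0.0761  0.115 ] shift [0.01   0.0038 0.0015] yhead -76.71914646438319 F [ 0.05  0.03 -0.41] gap -0.00016380390174303098
```

View pics/scene3.png

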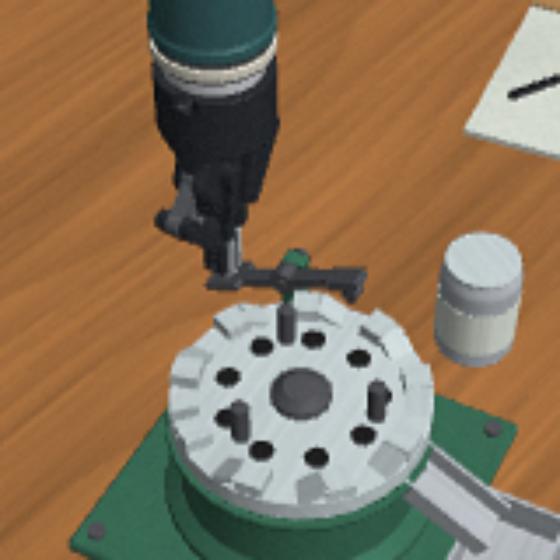

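Request:
arm_command --steps '[[[0,-0.05,0,0,0],[0,-0.15,0,0,0],[0,-0.25,0,0,0],[0,-0.28,0.15,-0.05,0],[0,-0.28,0.3,-0.1,0],[0,-0.28,0.411,-0.154,0],[0,-0.28,0.411,-0.154,0],[0,-0.28,0.411,-0.154,0]]]'

```text
time_s: 4.35
eef_pos: [0.5571, -0.0773, 0.1991]
eef_rot: [-35.8, 89.9, 157.4]
wrist_force: [-0.5, 0.1, -0.2]
finger_gap: -0.0002
```

```bash
python3 q.py -.05 -.048 .125; python3 - <<'E'
from h import *
from workcell import r
for n in("wrist","scene","top"):
    c=r.capture(n);f=c["frame"]
    if n=="scene":f=cv2.resize(f[100:260,190:350],None,fx=3.5,fy=3.5)
    cv2.imwrite(f"pics/{n}4.png",f);
E
```

```text
t 4.35 feederframe tcp [-0.0501 -0.0476  0.1991] shift [ 0.2471  0.0014 -0.0008] yhead -76.82166569614107 F [-0.51  0.07 -0.24] gap -0.00018095420998616454
```

View pics/scene4.png

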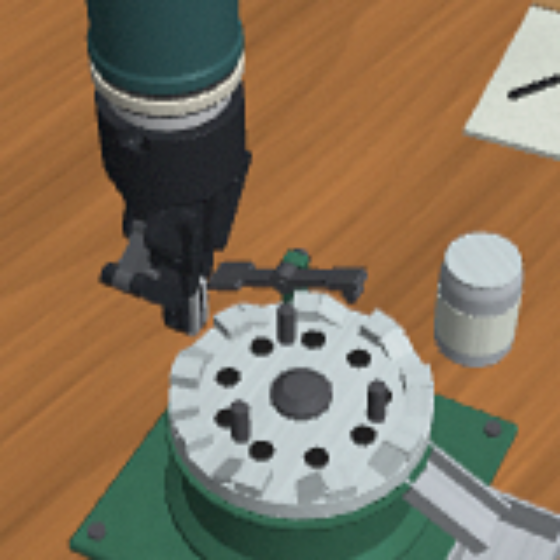

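View pics/wrist4.png

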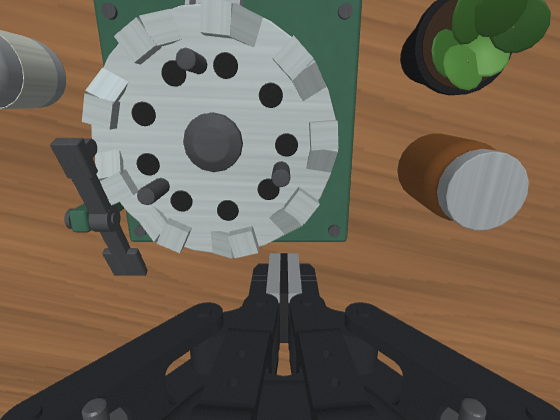

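Request:
arm_command --steps '[[[0,0.1,0,0,0],[0,0.18,0,0,0],[0,0.22,0,0,0],[0,0.243,0,0,0],[0,0.243,0,0,0],[0,0.243,0,0,0]]]'

```text
time_s: 5.1
eef_pos: [0.558, -0.0768, 0.1278]
eef_rot: [156.5, 89.9, -10.2]
wrist_force: [0.7, 0.5, 0.9]
finger_gap: 0.0001
```

```bash
python3 q.py -.036 -.048 .125; python3 - <<'E'
from h import *
from workcell import r
for n in("wrist","scene"):
    c=r.capture(n);f=c["frame"]
    if n=="scene":f=cv2.resize(f[100:260,190:350],None,fx=3.5,fy=3.5)
    cv2.imwrite(f"pics/{n}5.png",f);
E
```

```text
t 5.1 feederframe tcp [-0.0491 -0.0473  0.1278] shift [ 0.0094  0.0023 -0.0435] yhead -76.70441928359253 F [0.72 0.47 0.89] gap 5.5623548948896945e-05
```

View pics/scene5.png

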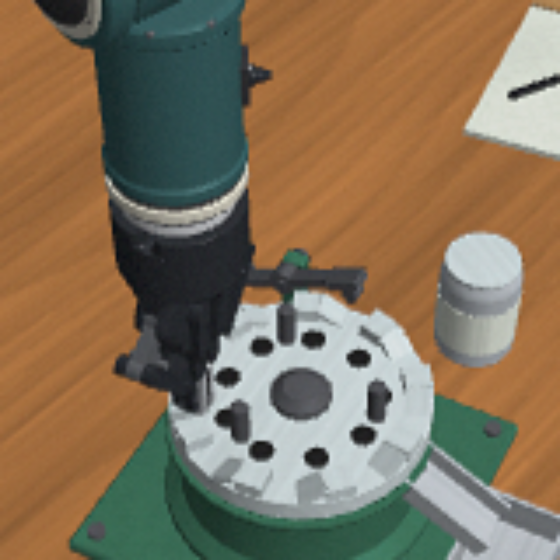

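View pics/wrist5.png

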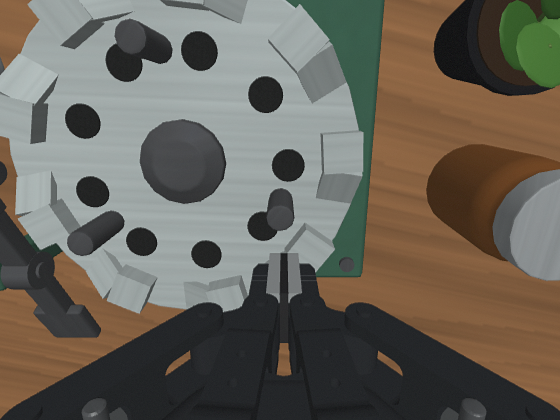

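Request:
arm_command --steps '[[[0,0,0,-0.025,0],[0,0,0,-0.045,0],[0,0,0,-0.06,0],[0,0,0,-0.075,0],[0,0,0,-0.09,0],[0,0,0,-0.105,0],[0,0,0,-0.118,0],[0,0,0,-0.13,0]]]'

```text
time_s: 6.0
eef_pos: [0.5956, -0.0678, 0.1266]
eef_rot: [-85.0, 90.0, 108.3]
wrist_force: [-2.6, -2.1, -1.1]
finger_gap: 0.0005
```

Request:
arm_command --steps '[[[0,0,0,0,0],[0,0,0,0,0]]]'

```text
time_s: 6.2
eef_pos: [0.596, -0.0674, 0.127]
eef_rot: [-164.0, 89.9, 29.3]
wrist_force: [0.2, -0.3, 1.0]
finger_gap: 0.0001
```

```bash
cat > look.py <<'E'
from h import *
from workcell import r
import sys
k=sys.argv[1];d={}
for n in("wrist","scene","top"):
    s=r.get_state();c=r.capture(n);d[n]=wcam(s,c) if n=="wrist" else c;f=c["frame"]
    if n=="scene":f=cv2.resize(f[100:260,190:350],None,fx=3.5,fy=3.5)
    if n=="top":f=cv2.resize(f[130:280,235:375],None,fx=4,fy=4,interpolation=cv2.INTER_CUBIC)
    cv2.imwrite(f"pics/{n}{k}.png",f)
pickle.dump(d,open(f"c{k}.pkl","wb"))
E
python3 q.py -.002 -.048 .125; python3 look.py 6
```

```text
t 6.2 feederframe tcp [-0.0099 -0.0468  0.127 ] shift [ 0.0067  0.0039 -0.0264] yhead -76.72672989089122 F [ 0.17 -0.35  1.03] gap 0.00011505461759965294
```

View pics/scene6.png

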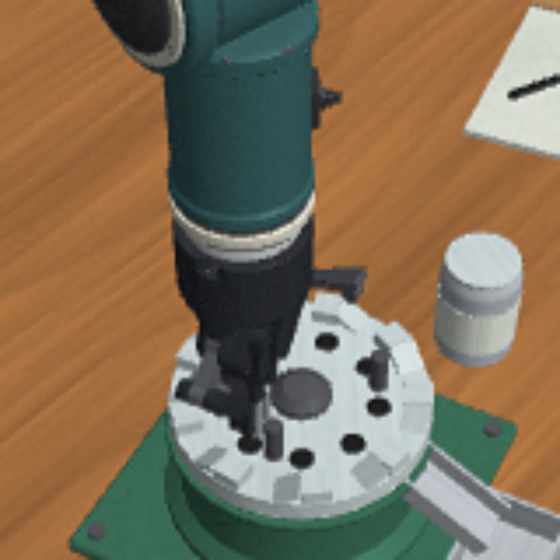

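View pics/wrist6.png

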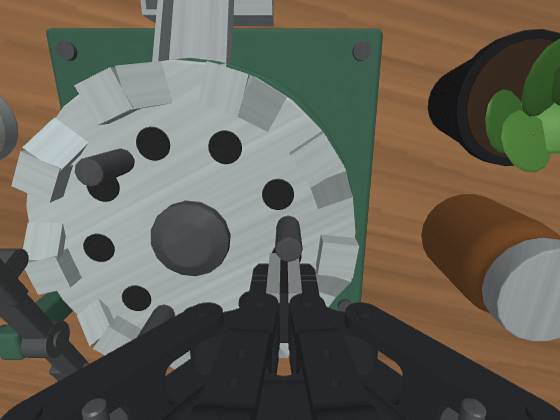

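View pics/top6.png

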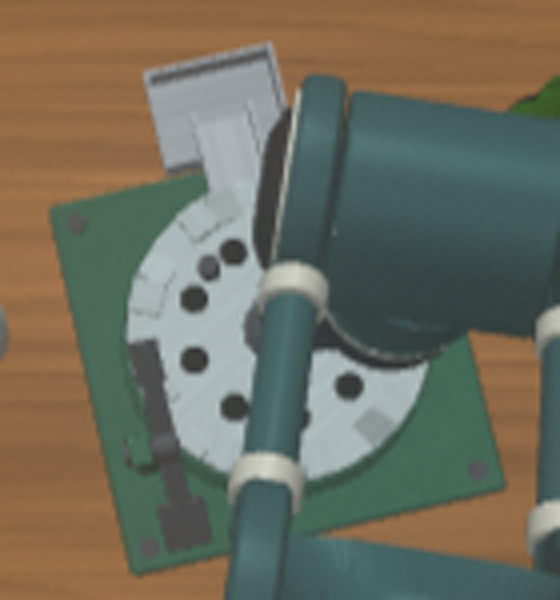

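```bash
cat > ang.py <<'E'
from h import *
import sys
def angs(k):
    c=pickle.load(open(f"c{k}.pkl","rb"))["top"];f=cv2.resize(c["frame"],None,fx=4,fy=4,interpolation=cv2.INTER_CUBIC)
    g=f.max(2);m=((g<85)*255).astype('uint8')
    n,l,st,ce=cv2.connectedComponentsWithStats(m);o=[]
    for i in range(1,n):
        if 250<st[i,4]<1100 and .75<st[i,2]/st[i,3]<1.33:
            u,v=(ce[i]+.5)/4-.5;p=toF(onz(c,u,v,.1))
            rr=np.hypot(p[0],p[1])
            if .03<rr<.066:o.append((round(np.degrees(np.arctan2(p[1],p[0])),1),round(rr,4),int(st[i,4])))
    return sorted(o)
for k in sys.argv[1:]:print(k,angs(k))
c0=pickle.load(open("c0.pkl","rb"))["top"];
def peg(u,v):
    p=toF(onz(c0,u/4+234.6,v/4+129.6,.13));return np.degrees(np.arctan2(p[1],p[0]))
print("peg0",peg(247,237),peg(208,265))
E
python3 ang.py 0 6
```

```text
0 [(np.float64(-172.5), np.float64(0.0503), 456), (np.float64(-132.7), np.float64(0.0499), 463), (np.float64(-92.8), np.float64(0.0496), 480), (np.float64(-52.3), np.float64(0.0494), 450), (np.float64(-12.1), np.float64(0.0495), 435), (np.float64(28.4), np.float64(0.0497), 437), (np.float64(68.5), np.float64(0.0501), 458), (np.float64(108.3), np.float64(0.0504), 460), (np.float64(147.9), np.float64(0.0505), 458)]
6 [(np.float64(-143.3), np.float64(0.0501), 455), (np.float64(17.7), np.float64(0.0496), 441), (np.float64(57.9), np.float64(0.05), 448), (np.float64(97.5), np.float64(0.0504), 455), (np.float64(138.0), np.float64(0.0504), 500)]
peg0 8.309969821084671 38.74578414577239
```

Request:
arm_command --steps '[[[0,0,0,-0.008,0],[0,0,0,-0.014,0],[0,0,0,-0.019,0],[0,0,0,-0.023,0],[0,0,0,-0.025,0],[0,0,0,-0.027,0],[0,0,0,-0.028,0],[0,0,0,-0.028,0]]]'

```text
time_s: 7.15
eef_pos: [0.6032, -0.0658, 0.1265]
eef_rot: [-38.5, 90.0, 154.7]
wrist_force: [-2.7, 1.6, 1.1]
finger_gap: -0.0003
```

```bash
python3 q.py -.002 -.048 .125; python3 look.py 7; python3 ang.py 0 7
```

```text
t 7.15 feederframe tcp [-0.0026 -0.047   0.1265] shift [ 0.0051  0.0034 -0.0018] yhead -76.72379493816267 F [-2.71  1.58  1.12] gap -0.00025450284322156173
0 [(np.float64(-172.5), np.float64(0.0503), 456), (np.float64(-132.7), np.float64(0.0499), 463), (np.float64(-92.8), np.float64(0.0496), 480), (np.float64(-52.3), np.float64(0.0494), 450), (np.float64(-12.1), np.float64(0.0495), 435), (np.float64(28.4), np.float64(0.0497), 437), (np.float64(68.5), np.float64(0.0501), 458), (np.float64(108.3), np.float64(0.0504), 460), (np.float64(147.9), np.float64(0.0505), 458)]
7 [(np.float64(-134.7), np.float64(0.0501), 455), (np.float64(30.6), np.float64(0.0489), 596), (np.float64(66.1), np.float64(0.0501), 450), (np.float64(105.8), np.float64(0.0503), 438)]
peg0 8.309969821084671 38.74578414577239
```

View pics/wrist7.png

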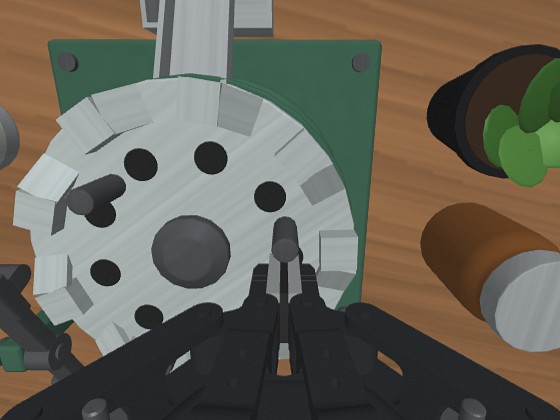

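Request:
arm_command --steps '[[[0,0,0,-0.002,0],[0,0,0,-0.004,0],[0,0,0,-0.006,0],[0,0,0,-0.006,0],[0,0,0,-0.006,0]]]'

```text
time_s: 7.8
eef_pos: [0.6052, -0.0656, 0.1266]
eef_rot: [17.4, 90.0, -149.3]
wrist_force: [-2.6, 1.0, -0.6]
finger_gap: 0.0002
```

```bash
python3 q.py -.002 -.048 .125; python3 look.py 8; python3 ang.py 8
```

```text
t 7.8 feederframe tcp [-0.0006 -0.0472  0.1266] shift [0.0054 0.0026 0.0047] yhead -76.72430981982117 F [-2.58  1.01 -0.59] gap 0.00018223560073882074
8 [(np.float64(-172.5), np.float64(0.0503), 454), (np.float64(-132.7), np.float64(0.0499), 462), (np.float64(28.4), np.float64(0.0496), 432), (np.float64(68.4), np.float64(0.0501), 450), (np.float64(108.2), np.float64(0.0503), 448)]
peg0 8.309969821084671 38.74578414577239
```

Request:
arm_command --steps '[[[0,0,0,0.015,0],[0,0,0,0.03,0],[0,-0.08,0,0.03,0],[0,-0.2,0,0.03,0],[0,-0.25,-0.15,0.01,0],[0,-0.25,-0.3,-0.005,0],[0,-0.25,-0.407,-0.005,0],[0,-0.25,-0.407,-0.005,0]]]'

```text
time_s: 8.75
eef_pos: [0.5784, 0.0569, 0.2029]
eef_rot: [-161.3, 89.8, 32.1]
wrist_force: [0.2, -0.5, -1.1]
finger_gap: 0.0004
```

```bash
python3 q.py 0 .075 .132; python3 look.py 9; python3 ang.py 9
```

```text
t 8.75 feederframe tcp [0.0013 0.0781 0.2029] shift [0.2362 0.0107 0.0049] yhead -76.52113357070073 F [ 0.23 -0.52 -1.06] gap 0.000370452742527398
9 [(np.float64(-172.4), np.float64(0.0503), 447), (np.float64(-132.7), np.float64(0.0499), 460), (np.float64(-92.5), np.float64(0.0496), 454), (np.float64(-52.2), np.float64(0.0495), 449)]
peg0 8.309969821084671 38.74578414577239
```

View pics/wrist9.png

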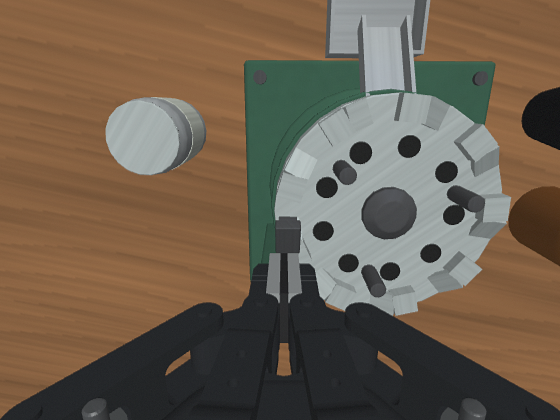

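View pics/scene9.png

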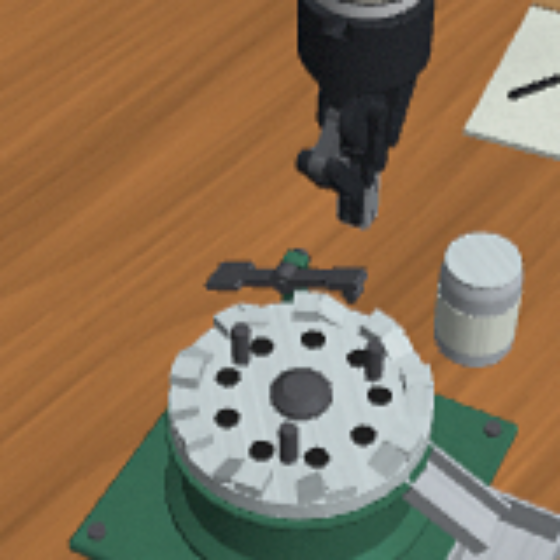

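Request:
arm_command --steps '[[[0,0.08,0.003,0,0],[0,0.14,0.003,0,0],[0,0.16,0.003,0,0],[0,0.175,0.003,0,0],[0,0.19,0.003,0,0],[0,0.205,0.003,0,0],[0,0.22,0.003,0,0],[0,0.22,0.003,0,0]]]'

```text
time_s: 9.7
eef_pos: [0.5785, 0.0527, 0.1353]
eef_rot: [-12.7, 90.0, -179.4]
wrist_force: [-1.2, 0.2, 0.3]
finger_gap: 0.0
```

```bash
python3 q.py 0 .075 .132; python3 look.py 10; python3 ang.py 10
```

```text
t 9.7 feederframe tcp [0.0004 0.0741 0.1353] shift [ 0.011  -0.003   0.0014] yhead -76.72310697434881 F [-1.18  0.24  0.33] gap 3.206379646000207e-05
10 [(np.float64(-172.4), np.float64(0.0503), 450), (np.float64(-132.7), np.float64(0.0499), 464), (np.float64(-92.5), np.float64(0.0496), 461), (np.float64(-52.2), np.float64(0.0495), 451)]
peg0 8.309969821084671 38.74578414577239
```

View pics/wrist10.png

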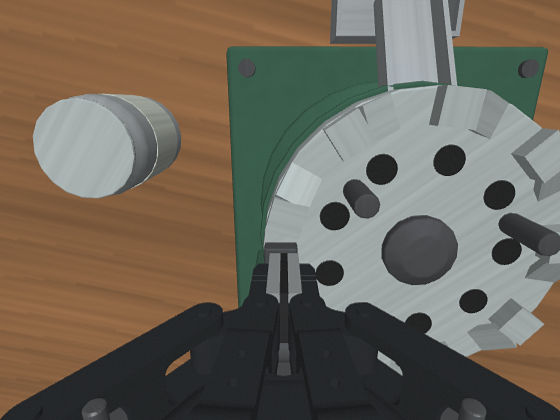

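View pics/scene10.png

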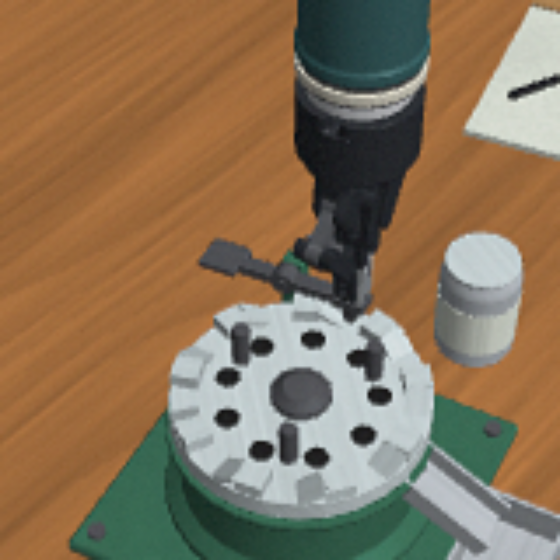

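Request:
arm_command --steps '[[[0,0.004,0,0,0],[0,0.008,0,0,0],[0,0.012,0,0,0],[0,0.015,0,0,0],[0,0.015,0,0,0],[0,0.015,0,0,0]]]'

```text
time_s: 10.45
eef_pos: [0.5791, 0.0529, 0.1319]
eef_rot: [-171.9, 90.0, 21.3]
wrist_force: [-1.3, 1.3, 5.1]
finger_gap: -0.0001
```

```bash
python3 q.py 0 .075 .132; python3 look.py 11; python3 ang.py 11
```

```text
t 10.45 feederframe tcp [0.001  0.0741 0.1319] shift [-0.0002 -0.003   0.0035] yhead -76.72377750755648 F [-1.32  1.35  5.14] gap -9.372473044180453e-05
11 [(np.float64(-172.4), np.float64(0.0503), 450), (np.float64(-132.6), np.float64(0.0499), 463), (np.float64(-92.5), np.float64(0.0496), 461), (np.float64(-52.2), np.float64(0.0495), 453)]
peg0 8.309969821084671 38.74578414577239
```

Request:
arm_command --steps '[[[0,0.003,0,0,0],[0,0.006,0,0,0],[0,0.009,0,0,0],[0,0.009,0,0,0],[0,0.009,0,0,0]]]'

```text
time_s: 11.1
eef_pos: [0.5792, 0.0529, 0.1315]
eef_rot: [179.8, 90.0, 13.1]
wrist_force: [-7.0, 0.3, 17.0]
finger_gap: 0.0001
```

```bash
python3 q.py 0 .075 .132; python3 look.py 12; python3 ang.py 12
```

```text
t 11.1 feederframe tcp [0.0011 0.0741 0.1315] shift [-0.0017 -0.0031  0.0037] yhead -76.72398987944715 F [-6.95  0.3  17.03] gap 8.087750125923737e-05
12 [(np.float64(-172.4), np.float64(0.0503), 452), (np.float64(-132.7), np.float64(0.0499), 462), (np.float64(-92.5), np.float64(0.0497), 459), (np.float64(-52.2), np.float64(0.0495), 452)]
peg0 8.309969821084671 38.74578414577239
```

Request:
arm_command --steps '[[[0,-0.01,0,0,0],[0,-0.04,0,0,0],[0,-0.12,0,0,0],[0,-0.25,0,0,0],[0,-0.35,0,0.15,0],[0,-0.35,0,0.3,0],[0,-0.35,0,0.45,0],[0,-0.35,0,0.5,0]]]'

```text
time_s: 12.05
eef_pos: [0.429, 0.0177, 0.233]
eef_rot: [-2.3, 89.9, -169.1]
wrist_force: [0.8, -0.5, 0.2]
finger_gap: -0.0003
```

Request:
arm_command --steps '[[[0,0,0,0,0],[0,0,0,0,0],[0,0,0,0,0]]]'

```text
time_s: 12.35
eef_pos: [0.4339, 0.0184, 0.2338]
eef_rot: [171.2, 90.0, 4.5]
wrist_force: [0.2, -0.6, -0.1]
finger_gap: 0.0003
```

```bash
python3 q.py 0 .075 .132; python3 look.py 13; python3 ang.py 13;python3 - <<'E'
from h import *
a=pickle.load(open("c0.pkl","rb"))["scene"]["frame"];b=pickle.load(open("c13.pkl","rb"))["scene"]["frame"]
f=lambda x:cv2.resize(x[150:310,190:360],None,fx=2.3,fy=3.4,interpolation=cv2.INTER_CUBIC)
cv2.imwrite("pics/cmp.png",np.hstack([f(a),f(b)]))
a=pickle.load(open("c0.pkl","rb"))["top"]["frame"];b=pickle.load(open("c13.pkl","rb"))["top"]["frame"]
cv2.imwrite("pics/cmpt.png",np.hstack([cv2.resize(x[130:280,200:420],None,fx=1.8,fy=1.8) for x in(a,b)]))
E
```

```text
t 12.35 feederframe tcp [-0.1481  0.0737  0.2338] shift [ 0.3397 -0.0038 -0.4936] yhead -76.72073012137295 F [ 0.23 -0.55 -0.11] gap 0.0002541776902288553
13 [(np.float64(-172.4), np.float64(0.0503), 445), (np.float64(-132.7), np.float64(0.0499), 459), (np.float64(-92.5), np.float64(0.0496), 452), (np.float64(-52.3), np.float64(0.0495), 441), (np.float64(-12.0), np.float64(0.0495), 428), (np.float64(28.4), np.float64(0.0496), 426), (np.float64(68.4), np.float64(0.0501), 451), (np.float64(108.2), np.float64(0.0503), 451), (np.float64(147.8), np.float64(0.0505), 459)]
peg0 8.309969821084671 38.74578414577239
```

View pics/cmp.png

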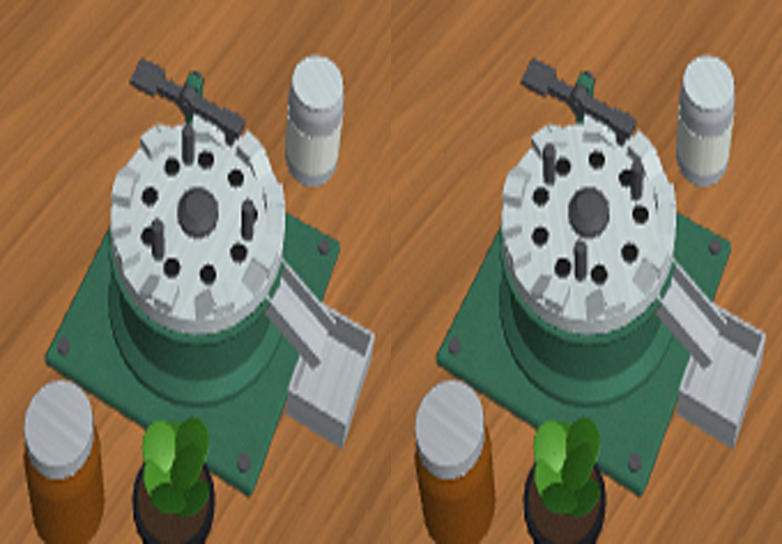

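View pics/cmpt.png

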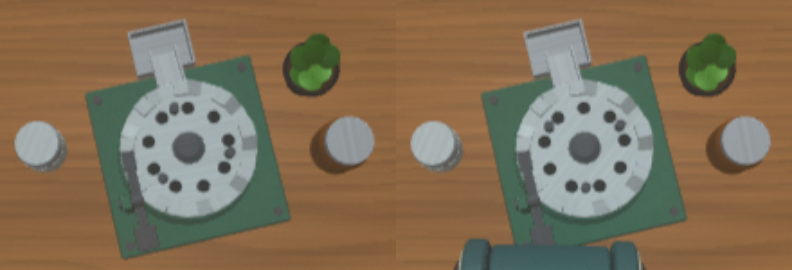

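The pawl pose matches the start, the pegs have moved round by one notch, and the pot, jar and tin have not moved. Handing in.

```bash
python3 -c "
from workcell import r
print(r.close_job())"
```

```text
the job is handed in; nothing more can be done
None
```

The feed wheel is back by one notch and the pawl is seated again. I handed the job in with the arm clear, at about 12.4 s of the 58 s allowed.

- **What I did:** With the gripper shut, I pressed the pawl's tail down until the nose stood clear of the teeth. I then pushed peg2 counterclockwise in three stages, measuring after each. Last, I pressed the nose down until the force rose to about 17 N with almost no further movement (0.4 mm), at the height expected for a seated pawl.
- **Wheel angle:** The seed pockets in the top camera showed turns of 29.5°, 37.6° and 40.0° after the three pushes. It stayed at 40.0° through the pressing and after the arm withdrew.
- **Start offset:** I estimated the wheel started about 0.02 to 0.04 rad short of its nominal notch. It probably ended as far short of the next one, well inside the range where the pawl seats.
- **Final pictures:** The pawl stands as it did at the start, and the seedling pot, jar and tin have not moved.

No check failed. The one disagreement was small: object positions differed between cameras by a few millimetres, up to about 9 mm for the hub, so I relied on the top camera.

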